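# Build up two valve packs on their assembly spindles

### The job

Build the two valve packs by threading the loose rings over the spindles of the two assembly stands: on the blue stand the stepped steel flange first, then the black seal ring, then the brass gland on top; on the yellow stand the white sleeve first, then the orange spacer on top. Keep every ring the way up it lies now, have each resting flat on the one below, and let go of everything. Do not disturb the copper port fitting, the white pack or the amber tape roll lying among them.

Things in the scene. Friction and masses are not known exactly. Their poses are not given: they have to be found in the camera images.
- stand_blue: Round stand fixed to the bench: blue base plate 88 mm diameter, 12 mm thick, with an upright steel spindle 14 mm diameter on its axis whose tip (chamfered over the last 6 mm) is 74 mm above the bench. Origin: centre of the underside, on the bench; z up along the spindle. Takes the flange, seal and gland, in that order from below.
- stand_yellow: Round stand fixed to the bench: yellow base plate 88 mm diameter, 12 mm thick, with an upright steel spindle 14 mm diameter on its axis whose tip (chamfered over the last 6 mm) is 74 mm above the bench. Origin: centre of the underside, on the bench; z up along the spindle. Takes the sleeve, then the spacer.
- flange: Steel flange ring: rim 66 mm diameter, 8 mm thick, with six small dark dots, and on it a hub 46 mm diameter, 12 mm high (20 mm high in all); bore 24 mm right through. Grip it by the hub (8 to 20 mm above its underside). Lies flat, right way up, on the bench. Origin: centre of the underside, on the axis; z along the axis, upward. Loose and rigid, under 0.3 kg.
- seal: Black rubber-coloured seal ring, 56 mm outer diameter, 14 mm high, bore 24 mm right through. Lies flat, right way up, on the bench. Origin: centre of the underside, on the axis; z along the axis, upward. Loose and rigid, under 0.3 kg.
- gland: Brass gland ring: lower part 50 mm diameter, 14 mm high, and on it a neck 40 mm diameter, 6 mm high (20 mm in all); bore 24 mm right through. Lies flat, right way up, on the bench. Origin: centre of the underside, on the axis; z along the axis, upward. Loose and rigid, under 0.3 kg.
- sleeve: White plastic sleeve, 48 mm outer diameter, 26 mm high, bore 24 mm right through. Lies flat, right way up, on the bench. Origin: centre of the underside, on the axis; z along the axis, upward. Loose and rigid, under 0.3 kg.
- spacer: Orange plastic spacer ring, 60 mm outer diameter, 18 mm high, bore 24 mm right through. Lies flat, right way up, on the bench. Origin: centre of the underside, on the axis; z along the axis, upward. Loose and rigid, under 0.3 kg.
- fitting: Bystander: small copper port fitting with a plated round flange on top, 26 mm diameter, 28 mm high, standing upright. Origin: centre of its underside. Leave alone.
- pack: Bystander: plain white box, 100 x 60 x 35 mm (x, y, z). Origin: centre of its underside. Leave alone.
- tape: Bystander: flat roll of amber tape, 92 mm diameter, 19 mm high. Origin: centre of its underside. Leave alone.
There are look-alikes about, which are no part of the job. Several things look just like the seal: the one meant starts nearest to the robot's base.

How it is judged (in metres and radians):
At the end, for the whole second after the job is handed in: Blue spindle, from below: flange, seal, gland (undersides 12, 32, 46 mm above the stand's origin); yellow: sleeve, spacer (12, 38 mm). Each within 4 mm of that height and 8 mm of the axis, right way up, level within 0.1 rad, at rest, released (horizontal distance between each of flange, seal, gland and stand_blue below 0.008 m and z of flange in the frame of stand_blue between 0.008 and 0.016 m and angle between each of flange, seal, gland, sleeve, spacer's own z axis and vertical below 0.1 rad and linear speed of each of flange, seal, gland, sleeve, spacer below 0.02 m/s and contact force between each of flange, seal, gland, sleeve, spacer and the fingers below 0.05 N and z of seal in the frame of stand_blue between 0.028 and 0.036 m and z of gland in the frame of stand_blue between 0.042 and 0.05 m and horizontal distance between each of sleeve, spacer and stand_yellow below 0.008 m and z of sleeve in the frame of stand_yellow between 0.008 and 0.016 m and z of spacer in the frame of stand_yellow between 0.034 and 0.042 m); the robot touches nothing.
It fails at once if The fitting, the white pack or the tape roll is moved more than 30 mm or tipped over (distance of any of fitting, pack, tape from where it was at the start of the episode above 0.03 m or angle between any of fitting, pack, tape's own z axis and vertical above 0.4 rad).
It also fails if it takes over 115 s, if anything falls off the work surface, if the arm or the gripper's body presses on something with over 40 N, if the wrist force passes 120 N, or if a joint passes its speed limit or range.

### The arm

A 6-joint arm with a two-finger parallel gripper is mounted at the origin on a cart in front of the work surface, level with it; the furniture and walls round the work are solid. World frame = base frame: x ahead of the robot, y to its left, z up, the work surface at z = 0. Lengths are in mm, angles in rad, forces in N, time in s.
With the tool pointing down it reaches from about 325 to 900 mm from the base axis. Payload 3.5 kg.
Tool frame: the origin (TCP) lies on the centre line of the jaws, within the pads' length; the fingertips stand 8 mm ahead of it and the grasp point (between the pads) lies 11 mm behind it; z points along the fingers, y is the line along which they close (so a half turn about z gives the same grasp; the last joint's range is limited). The gripper opens to 85 mm and grips with 20 to 120 N. Pads are 22 mm wide; open, the fingers measure 114 mm over their backs; the gripper's body (76 mm by 85 mm) begins 54 mm behind the grasp point. The pads swing forward as they close: fully open they stand 13 mm farther back than shut.
Start: joints at [1.026, 0.276, -0.026, 1.268, 0, 1.467], TCP at [267.235, 564.984, 239.313] pointing down, gripper open.
Joint ranges: [-3.12, 3.12], [-0.85, 1.88], [-1.08, 1.24], [-1.95, 2.15], [-1.57, 1.53], [-3.14, 3.14]. Speed limits (rad/s): [2.57, 2.57, 3.14, 3.14, 3.14, 3.14].

### API

Orientations are given as a rotation vector (axis times angle).
In Python, from plant import env gives the robot as it stands.
- The arm moves only by the tool apply_moves, never from a script. Its argument "motion" is a list of rows, each a list of 3 entries, a list of its own where there are three numbers: the opening, from 0 (shut) to 1 (fully open), then the shift along the tool's x, y, z in units of 30 mm (1.0 is 30 mm), then the turn about the tool's z in units of 6 degrees (1.0 is 6 degrees). In form: [[grip, [tx, ty, tz], yaw], ...]. A call has exactly 8 rows; each row is the pose to reach, as a shift and turn from the pose commanded when the call began, along the tool's axes at that moment; what a row does not reach only later rows make up. A row lasts 1/12 s, in which the tool goes at most 41.7 mm and 7.16 degrees, less where a joint would pass 70% of its speed; a pose out of reach is approached as far as the arm can. A call with a gripper value outside its range is refused whole. The fingers move at their own pace and stop on an object; the grip force is fixed at half the most. Time passes only in rows, so rows that repeat a pose let the fingers close, or fill a call up. It gives the time, the measured TCP pose, the force, the opening and the grip force at its end, in the units of the state.
- env.state(): the state, without advancing time (a new reading comes with each control period).
- env.camera(name): name is "scene" or "side" or "wrist"; returns the picture (384x512x3 uint8, blue, green, red); there is no depth.
- env.camera_params(name): a dict with "vertical_fov" (degrees; the focal length in pixels is half the picture's height over the tangent of half this angle, whatever the lens; pixels are square), "cx", "cy" (the principal point, pixels), "R" (3x3) and "t" (3): a world point X has camera coordinates R X + t; the wrist camera has in their place "T_tool_cam" (4x4, takes a point from camera to tool coordinates, whose origin is the TCP and whose axes are the flange's). Camera axes: x right, y down, z forward; pixel columns grow to the right and rows downward; lengths in mm; the calibration is good to about 2 mm. A picture is of the moment at which its call begins: read the wrist's pose just before it. camera_params takes no time and is no camera call.
- env.job_done(): hands the job in; it is judged then, once.
The state is a dict: "time": time; "qpos": joint angles; "joint_vel": joint speeds; "joint_efforts": joint torques, N m; "tool_pos": TCP position; "tcp_rot": TCP orientation; "contact_force": force on the tool from outside, world axes, zero at the start; "torque": the same for the moment, N m; "opening": opening from 0.0 (shut) to 1.0 (fully open); "grasp_force": force on a finger pad.
Only numpy, scipy, OpenCV 4.12 (cv2) and the standard library are available. Lean on these libraries where they do the work, as an engineer would, in place of code of your own. Each camera call takes 0.05 s, during which the arm holds its last target. There are 200 camera calls.

## Working session

There is one attempt and no reset: what is moved stays moved. The work goes in short steps, Python scripts to look and compute and a tool call to move; the robot and the scene stay as the last step left them, time stands still between calls to the robot, and variables do not carry over. Pictures are saved under pics/ and viewed, at most 14 in all, crops included, and the job is handed in when it is done.

Besides the shell and the picture viewer there is one more tool, called after "Call:" by a JSON object that holds its "op" and its "data", one argument or row to a line. apply_moves: Moves the arm, as the interface text tells. Its arguments: {"type":"object","properties":{"motion":{"type":"array"}},"required":["motion"]}

```bash
ls; mkdir -p pics
python3 - <<'E'
from plant import env
import cv2,json
print(env.state())
for n in ("scene","side"):
    p=env.camera_params(n);print(n,{k:(v.tolist() if hasattr(v,'tolist') else v) for k,v in p.items()})
    cv2.imwrite(f"pics/{n}0.png",env.camera(n))
p=env.camera_params("wrist");print(p)
cv2.imwrite("pics/wrist0.png",env.camera("wrist"))
E
```

```text
pics
{'time': 0.0, 'qpos': array([ 1.02559380e+00,  2.77183493e-01, -2.78809831e-02,  1.26802136e+00,
        1.53672430e-06,  1.46738531e+00]), 'joint_vel': array([-9.40191947e-07,  9.57793775e-04, -9.38785178e-05, -2.08481395e-04,
        1.85866193e-04,  1.25158581e-04]), 'joint_efforts': array([-4.80541537e-03, -4.45511985e+01,  2.95200491e+01,  1.61969941e-02,
       -2.26281782e-04,  1.09195818e-05]), 'tool_pos': array([266.8398662 , 564.32586174, 238.12829878]), 'tcp_rot': array([-0.68817401, -3.06454185,  0.00340732]), 'contact_force': array([ 0.31890297, -0.09308114,  0.10155793]), 'torque': array([-0.04402769, -0.03032748, -0.03053503]), 'grasp_force': 0.0, 'opening': 1.0029598217190545}
scene {'vertical_fov': 52.65534773062826, 'cx': 261.27448997775804, 'cy': 191.71677002632774, 'R': [[0.47153864585390837, -0.8816826925315401, -0.016939160445443056], [-0.6006924031605381, -0.307078698289184, -0.7381539878929313], [0.6456159402086349, 0.3582433568781903, -0.6744195689636872]], 't': [-212.26557399726033, 376.5080059488719, 691.5988156378112]}
side {'vertical_fov': 51.243059298738665, 'cx': 254.25747682253092, 'cy': 200.4212409051411, 'R': [[-0.875469477230875, -0.4832582190959278, -0.0038325074469100035], [-0.3179680571146024, 0.581966009250758, -0.7484730313989354], [0.36393613325948204, -0.6540466785734629, -0.6631541548954948]], 't': [490.3222728523898, 168.99954019233076, 1055.634102068641]}
{'vertical_fov': 58.93118630834691, 'cx': 256.5001369286099, 'cy': 193.55035618129722, 'T_tool_cam': array([[ 6.67115633e-05, -9.48002255e-01, -3.18263602e-01,
         8.21254618e+01],
       [ 9.99999459e-01,  3.93511290e-04, -9.62529366e-04,
         9.35325205e-02],
       [ 1.03772033e-03, -3.18263366e-01,  9.48001769e-01,
        -1.33429495e+02],
       [ 0.00000000e+00,  0.00000000e+00,  0.00000000e+00,
         1.00000000e+00]])}
```

View pics/scene0.png

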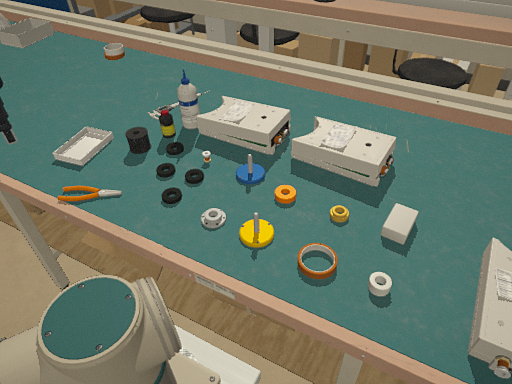

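View pics/side0.png

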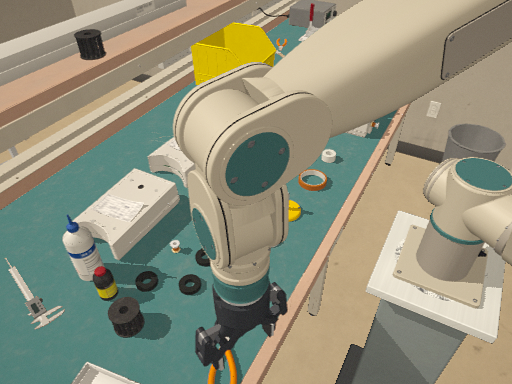

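The scene shows blue stand (250,173), yellow stand (257,233), flange (213,217), gland (340,213), spacer (285,194), sleeve (380,284), and four black rings at (175,148), (166,170), (194,177), (172,195). Bystanders are the fitting (207,156), tape (318,262) and pack (400,224). The black ring (172,195) looks nearest to the base, and the orange tool is not a spacer. In the side view the arm hides most of this.

```bash
cat > h.py <<'E'
import numpy as np,cv2
from scipy.spatial.transform import Rotation as Ro
from plant import env
def cam(name,st=None):
    p=env.camera_params(name); f=192/np.tan(np.radians(p["vertical_fov"])/2)
    if name=="wrist":
        st=st or env.state(); Rt=Ro.from_rotvec(st["tcp_rot"]).as_matrix(); T=np.array(p["T_tool_cam"])
        Rw=Rt@T[:3,:3]; C=Rt@T[:3,3]+st["tool_pos"]
    else:
        R=np.array(p["R"]); Rw=R.T; C=-R.T@np.array(p["t"])
    return f,p["cx"],p["cy"],Rw,C
def ray(c,px,z):
    f,cx,cy,Rw,C=c; px=np.atleast_2d(px).astype(float)
    d=np.c_[(px[:,0]-cx)/f,(px[:,1]-cy)/f,np.ones(len(px))]@Rw.T
    return C+d*((z-C[2])/d[:,2])[:,None]
def proj(c,X):
    f,cx,cy,Rw,C=c; q=(np.atleast_2d(X)-C)@Rw
    return np.c_[q[:,0]/q[:,2]*f+cx,q[:,1]/q[:,2]*f+cy]
def blob(mask,near,mx=60):
    n,l,s,ce=cv2.connectedComponentsWithStats(mask.astype(np.uint8),connectivity=4)
    k=[i for i in range(1,n) if s[i,4]>25]
    k=min(k,key=lambda i:np.hypot(*(ce[i]-near))); 
    return (l==k)
def masks(im):
    h=cv2.cvtColor(im,cv2.COLOR_BGR2HSV).astype(int);H,S,V=h[...,0],h[...,1],h[...,2]
    return dict(blue=(H>98)&(H<125)&(S>120)&(V>60),yellow=(H>20)&(H<34)&(S>150)&(V>120),orange=(H>4)&(H<19)&(S>150)&(V>110),
      brass=(H>12)&(H<30)&(S>90)&(V>80),white=(S<60)&(V>120),black=(V<50)&(S<120))
E
python3 - <<'E'
from h import *
im=cv2.imread("pics/scene0.png");m=masks(im);c=cam("scene")
L=[("stand_blue","blue",(250,173),12,88),("stand_yellow","yellow",(257,233),12,88),("flange","white",(213,217),10,66),
("seal0","black",(172,195),14,56),("s1","black",(194,177),14,56),("s2","black",(166,170),14,56),("s3","black",(175,148),14,56),
("gland","brass",(340,213),20,50),("sleeve","white",(380,284),26,48),("spacer","orange",(285,194),18,60),("fitting","white",(207,154),28,26),("tape","orange",(318,262),19,92),("pack","white",(400,224),35,100)]
for n,k,px,h,D in L:
    b=blob(m[k],px); cn=cv2.findContours(b.astype(np.uint8),0,2)[0]; hull=cv2.convexHull(np.vstack(cn))[:,0]
    M=cv2.moments(hull.astype(np.float32)); ce=(M["m10"]/M["m00"],M["m01"]/M["m00"])
    X=ray(c,ce,h/2)[0]; P=ray(c,hull,h/2)[:,:2]
    # width across the viewing direction
    v=X[:2]-c[4][:2]; v/=np.linalg.norm(v); w=np.ptp(P@[-v[1],v[0]])
    print(n,np.round(ce,1),np.round(X[:2]),"r=%.0f width %.0f (D %d)"%(np.hypot(*X[:2]),w,D))
cv2.imwrite("pics/crop0.png",cv2.resize(im[120:310,130:430],None,fx=2.6,fy=2.6,interpolation=cv2.INTER_CUBIC))
E
```

```text
stand_blue [250.2 173.2] [640. 139.] r=655 width 87 (D 88)
stand_yellow [256.3 232.6] [443.  10.] r=443 width 86 (D 88)
flange [212.9 217.3] [438. 138.] r=459 width 67 (D 66)
seal0 [171.3 195.6] [454. 286.] r=537 width 53 (D 56)
s1 [193.9 176.3] [551. 279.] r=618 width 53 (D 56)
s2 [165.4 170.2] [535. 372.] r=652 width 52 (D 56)
s3 [174.4 148.1] [638. 417.] r=763 width 55 (D 56)
gland [338.9 213.3] [ 598. -152.] r=617 width 49 (D 50)
sleeve [379.7 283.2] [ 432. -305.] r=529 width 49 (D 48)
spacer [285.2 193.9] [603.   6.] r=603 width 56 (D 60)
fitting [206.  153.4] [654. 305.] r=721 width 25 (D 26)
tape [317.2 260.2] [ 430. -159.] r=459 width 90 (D 92)
pack [398.8 222.5] [ 628. -298.] r=696 width 72 (D 100)
```

View pics/crop0.png

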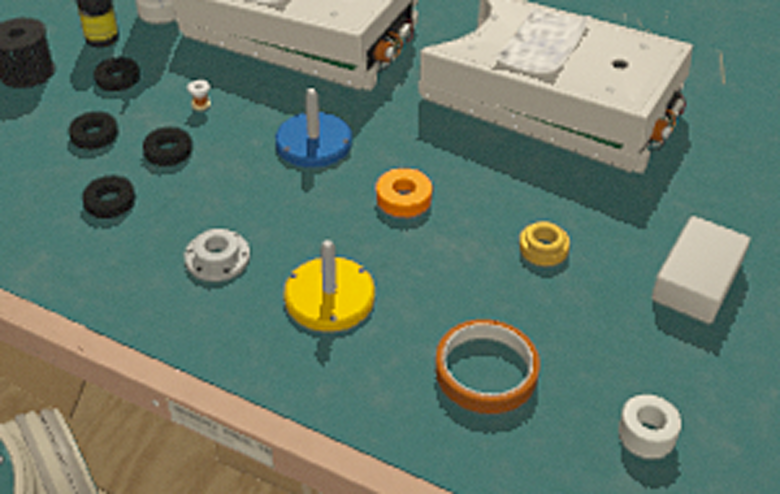

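Candidates for the seal by distance from the base: (172,195) at 537 mm, (194,177) at 618, (166,170) at 652 and (175,148) at 763. The crop confirms the ring at (172,195) is the one meant. All the other sizes match. I'm moving toward the flange and squaring the tool to the world axes.

Call:
{"op": "apply_moves", "data": {
  "motion": [
    [1,[-1.4,-1.3,0.2],-0.6],
    [1,[-2.8,-2.6,0.5],-1.2],
    [1,[-4.1,-3.9,0.8],-1.8],
    [1,[-5.5,-5.2,1.1],-2.4],
    [1,[-6.8,-6.5,1.4],-3.0],
    [1,[-8.0,-7.6,1.7],-3.6],
    [1,[-9.6,-8.9,2.0],-4.2],
    [1,[-11.2,-10.4,2.3],-4.22]
  ]
}}

```text
time: 0.82
tool_pos: [388.2, 256.6, 189.3]
tcp_rot: [0.004, -3.142, 0.0]
contact_force: [0.7, 0.5, 0.3]
opening: 1.001
grasp_force: 0.0
```

```bash
cat >> h.py <<'E'
def go(X,yaw=True):
    "shift in move units from the measured pose to world X (mm)"
    st=env.state(); R=Ro.from_rotvec(st["tcp_rot"]).as_matrix()
    print("t %.1f tcp"%st["time"],st["tool_pos"].round(1),"toolx az %.2f deg"%np.degrees(np.arctan2(R[1,0],R[0,0])),"tilt",R[:2,2].round(4),"open %.2f F %.1f"%(st["opening"],st["grasp_force"]),st["contact_force"].round(1))
    d=R.T@(np.array(X)-st["tool_pos"]); print("move units",(d/30).round(2)); return d
E
python3 - <<'E'
from h import *
go((438,138,120)); c=cam("scene")
print(ray(c,[(199,133),(272,153),(300,167)],0).round())
E
```

```text
t 0.8 tcp [388.2 256.6 189.3] toolx az -179.84 deg tilt [-0.     -0.0001] open 1.00 F 0.0 [0.7 0.5 0.3]
move units [-1.65 -3.96  2.31]
[[754. 403.   0.]
 [765. 130.   0.]
 [740.  22.  -0.]]
```

Call:
{"op": "apply_moves", "data": {
  "motion": [
    [1,[-0.5,-1.2,0.6],0],
    [1,[-1.0,-2.4,1.2],0],
    [1,[-1.5,-3.6,1.8],0],
    [1,[-1.65,-3.96,2.3],0],
    [1,[-1.65,-3.96,2.3],0],
    [1,[-1.65,-3.96,2.3],0],
    [1,[-1.65,-3.96,2.3],0],
    [1,[-1.65,-3.96,2.3],0]
  ]
}}

```text
time: 1.48
tool_pos: [438.2, 140.8, 121.7]
tcp_rot: [-0.003, 3.14, 0.001]
contact_force: [-0.1, 0.4, -0.1]
opening: 1.001
grasp_force: 0.0
```

```bash
cat >> h.py <<'E'
def look(fn):
    st=env.state(); im=env.camera("wrist"); cv2.imwrite("pics/"+fn,im); return im,cam("wrist",st)
E
python3 - <<'E'
from h import *
go((438,138,60)); im,c=look("w1.png"); print(proj(c,[(438,138,20),(443,10,12),(443,10,74)]).round())
E
```

```text
t 1.5 tcp [438.2 140.8 121.7] toolx az -179.90 deg tilt [0.0015 0.0006] open 1.00 F 0.0 [-0.1  0.4 -0.1]
move units [ 0.01 -0.1   2.06]
[[253. 197.]
 [ 84. 200.]
 [ 33. 235.]]
```

View pics/w1.png

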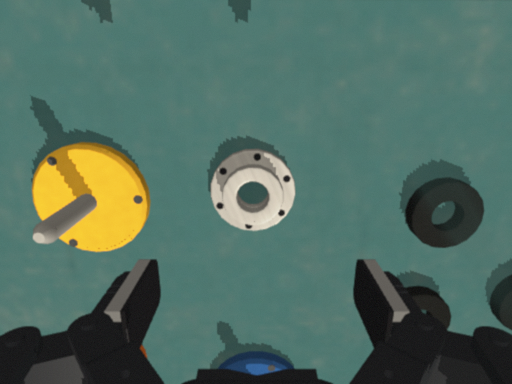

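The wrist view shows the flange (252,192), yellow stand (91,197) with its spindle tip at (40,237), the seal (445,212), and the blue stand's edge at the bottom (257,365).

```bash
cat >> h.py <<'E'
def meas(im,c,k,X0,h,D):
    "fit a circle to the blob's hull cast on z=h (top face)"
    b=blob(masks(im)[k],proj(c,[(X0[0],X0[1],h)])[0]); cn=cv2.findContours(b.astype(np.uint8),0,2)[0]
    hull=cv2.convexHull(np.vstack(cn))[:,0]; M=cv2.moments(hull.astype(np.float32))
    ce=(M["m10"]/M["m00"],M["m01"]/M["m00"]); P=ray(c,hull,h)[:,:2].astype(np.float32)
    X=ray(c,ce,h)[0,:2]; e,r=cv2.minEnclosingCircle(P)
    print(k,"px",np.round(ce,1),"centroid",X.round(1),"circle",np.round(e,1),"D %.1f (%d)"%(2*r,D)); return X
E
python3 - <<'E'
from h import *
im=cv2.imread("pics/w1.png"); c=cam("wrist")
meas(im,c,"white",(438,138),8,66)
meas(im,c,"yellow",(443,10),12,88)
meas(im,c,"black",(454,286),14,56)
print("tip",ray(c,(39,237),74).round(1))
E
```

```text
white px [252.6 190.6] centroid [436.9 138. ] circle [438.1 137.9] D 65.8 (66)
yellow px [100.2 202.4] centroid [445.3  21.9] circle [445.6  15.3] D 83.8 (88)
black px [442.9 211.3] centroid [451.2 283. ] circle [452.7 283.1] D 59.6 (56)
tip [[444.2  13.1  74. ]]
```

Call:
{"op": "apply_moves", "data": {
  "motion": [
    [1,[0,-0.09,0.8],0],
    [1,[0,-0.09,1.7],0],
    [1,[0,-0.09,2.6],0],
    [1,[0,-0.09,3.1],0],
    [1,[0,-0.09,3.4],0],
    [1,[0,-0.09,3.5],0],
    [1,[0,-0.09,3.5],0],
    [1,[0,-0.09,3.5],0]
  ]
}}

```text
time: 2.2
tool_pos: [438.9, 137.6, 16.8]
tcp_rot: [-0.001, 3.14, 0.001]
contact_force: [0.5, -1.1, 0.8]
opening: 1.001
grasp_force: 0.0
```

Run:
```python
from h import *
go((438,138,16)); im,c=look("w2.png")
```

```text
t 2.2 tcp [438.9 137.6  16.8] toolx az -179.95 deg tilt [0.0021 0.0004] open 1.00 F 0.0 [ 0.5 -1.1  0.8]
move units [0.03 0.01 0.03]
```

View pics/w2.png

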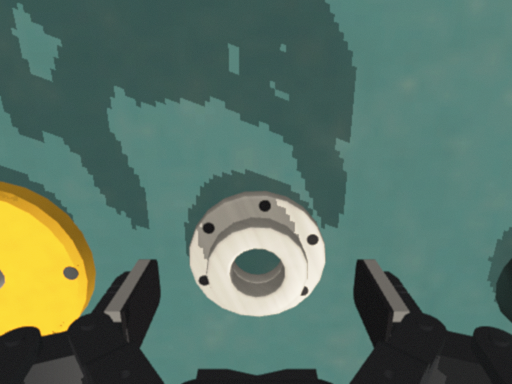

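The flange sits centred at (258,265) between the open pads (145 and 368). I'll close on the hub.

Call:
{"op": "apply_moves", "data": {
  "motion": [
    [0,[0.02,0,0],0],
    [0,[0.02,0,0],0],
    [0,[0.02,0,0],0],
    [0,[0.02,0,0],0],
    [0,[0.02,0,0],0],
    [0,[0.02,0,0],0],
    [0,[0.02,0,0],0],
    [0,[0.02,0,0],0]
  ]
}}

```text
time: 2.92
tool_pos: [437.8, 137.4, 17.0]
tcp_rot: [0.0, 3.141, 0.002]
contact_force: [-2.5, 0.6, 8.9]
opening: 0.511
grasp_force: 59.5
```

Call:
{"op": "apply_moves", "data": {
  "motion": [
    [0,[0,0,-1.2],0],
    [0,[0,0,-2.5],0],
    [0,[-1.0,0.4,-3.6],0],
    [0,[-2.2,1.1,-4.0],0],
    [0,[-3.4,1.7,-4.0],0],
    [0,[-4.6,2.3,-4.0],0],
    [0,[-5.7,2.9,-4.0],0],
    [0,[-6.73,3.4,-4.0],0]
  ]
}}

```text
time: 3.58
tool_pos: [640.8, 240.2, 135.1]
tcp_rot: [0.001, -3.142, -0.0]
contact_force: [0.5, -0.2, -2.5]
opening: 0.504
grasp_force: 62.7
```

Call:
{"op": "apply_moves", "data": {
  "motion": [
    [0,[0,0,0],0],
    [0,[0,0,0],0],
    [0,[0,0,0],0],
    [0,[0,0,0],0],
    [0,[0,0,0],0],
    [0,[0,0,0],0],
    [0,[0,0,0],0],
    [0,[0,0,0],0]
  ]
}}

```text
time: 4.25
tool_pos: [638.7, 238.8, 136.1]
tcp_rot: [0.0, 3.141, 0.0]
contact_force: [0.7, 0.1, -3.2]
opening: 0.505
grasp_force: 62.7
```

Run:
```python
from h import *
go((640,139,137)); im,c=look("w3.png"); meas(im,c,"blue",(640,139),12,88)
```

```text
t 4.2 tcp [638.7 238.8 136.1] toolx az 179.99 deg tilt [0.0003 0.0001] open 0.51 F 62.7 [ 0.7  0.1 -3.2]
move units [-0.04 -3.33 -0.03]
blue px [136.  187.4] centroid [637.9 143. ] circle [640.3 143.4] D 88.9 (88)
```

View pics/w3.png

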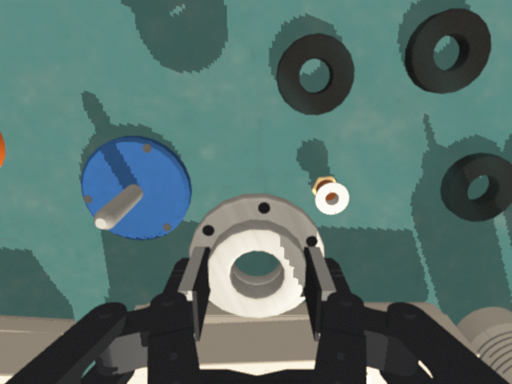

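The flange is held level (bore at (258,262)). The blue stand is at (136,187), its spindle tip at (103,222).

```bash
cat >> h.py <<'E'
def bore(im,c,z,box):
    "centre of the held ring's visible outline is read by hand; cast px on z"
    return ray(c,box,z).round(1)
E
python3 - <<'E'
from h import *
im=cv2.imread("pics/w3.png"); c=cam("wrist")
print("tip",ray(c,(103,222),74).round(1),"bore top",ray(c,(258,262),139).round(1), proj(c,[(640,143,12),(640,143,74)]).round())
E
```

```text
tip [[641.1 143.   74. ]] bore top [[631.9 239.6 139. ]] [[136. 190.]
 [103. 220.]]
```

Run:
```python
from h import *
im=cv2.imread("pics/w3.png"); c=cam("wrist")
print("hub top",ray(c,[(258,272),(258,228),(258,317),(209,272),(305,272)],139).round(1))
```

```text
hub top [[636.9 239.6 139. ]
 [615.8 239.5 139. ]
 [660.6 239.6 139. ]
 [636.9 218.1 139. ]
 [636.9 260.2 139. ]]
```

Call:
{"op": "apply_moves", "data": {
  "motion": [
    [0,[-0.03,-0.8,0],0],
    [0,[-0.06,-1.7,0],0],
    [0,[-0.06,-2.6,0],0],
    [0,[-0.06,-3.19,0],0],
    [0,[-0.06,-3.19,0.6],0],
    [0,[-0.06,-3.19,1.2],0],
    [0,[-0.06,-3.19,1.2],0],
    [0,[-0.06,-3.19,1.2],0]
  ]
}}

```text
time: 4.97
tool_pos: [639.5, 143.0, 98.7]
tcp_rot: [-0.0, -3.138, 0.001]
contact_force: [0.4, -0.4, -3.0]
opening: 0.503
grasp_force: 62.7
```

Run:
```python
from h import *
go((640.5,143,30))
```

```text
t 5.0 tcp [639.5 143.   98.7] toolx az 180.00 deg tilt [-0.0033 -0.0004] open 0.50 F 62.7 [ 0.4 -0.4 -3. ]
move units [-0.04 -0.    2.29]
```

Call:
{"op": "apply_moves", "data": {
  "motion": [
    [0,[-0.03,0,0.5],0],
    [0,[-0.03,0,1.0],0],
    [0,[-0.03,0,1.5],0],
    [0,[-0.03,0,1.9],0],
    [0,[-0.03,0,2.15],0],
    [0,[-0.03,0,2.25],0],
    [0,[-0.03,0,2.3],0],
    [0,[-0.03,0,2.3],0]
  ]
}}

```text
time: 5.63
tool_pos: [642.2, 143.5, 31.1]
tcp_rot: [-0.001, 3.141, 0.0]
contact_force: [0.8, -0.5, -3.1]
opening: 0.503
grasp_force: 62.7
```

Call:
{"op": "apply_moves", "data": {
  "motion": [
    [0,[0.03,0,0.06],0],
    [0,[0.03,0,0.06],0],
    [1,[0.03,0,0.06],0],
    [1,[0.03,0,0.06],0],
    [1,[0.03,0,0.06],0],
    [1,[0.03,0,0.06],0],
    [1,[0.03,0,0.06],0],
    [1,[0.03,0,0.06],0]
  ]
}}

```text
time: 6.3
tool_pos: [641.1, 143.4, 29.2]
tcp_rot: [-0.0, 3.141, 0.0]
contact_force: [-0.3, -0.4, -0.7]
opening: 0.999
grasp_force: 0.0
```

Run:
```python
from h import *
go((453,283,125));
```

```text
t 6.3 tcp [641.1 143.4  29.2] toolx az -179.99 deg tilt [0.0005 0.0001] open 1.00 F 0.0 [-0.3 -0.4 -0.7]
move units [ 6.27  4.66 -3.2 ]
```

Call:
{"op": "apply_moves", "data": {
  "motion": [
    [1,[0,0,-1.3],0],
    [1,[0,0,-2.6],0],
    [1,[0.4,0.3,-3.2],0],
    [1,[1.5,1.1,-3.2],0],
    [1,[2.6,1.9,-3.2],0],
    [1,[3.7,2.7,-3.2],0],
    [1,[4.8,3.5,-3.2],0],
    [1,[5.9,4.4,-3.2],0]
  ]
}}

```text
time: 6.97
tool_pos: [463.0, 275.1, 125.1]
tcp_rot: [0.001, 3.141, 0.0]
contact_force: [0.2, 0.8, 0.7]
opening: 1.001
grasp_force: 0.0
```

Call:
{"op": "apply_moves", "data": {
  "motion": [
    [1,[0.3,0.2,0],0],
    [1,[0.37,0.26,0],0],
    [1,[0.37,0.26,0],0],
    [1,[0.37,0.26,0],0],
    [1,[0.37,0.26,0],0],
    [1,[0.37,0.26,0],0],
    [1,[0.37,0.26,0],0],
    [1,[0.37,0.26,0],0]
  ]
}}

```text
time: 7.63
tool_pos: [454.3, 281.9, 124.9]
tcp_rot: [0.002, 3.142, -0.0]
contact_force: [-0.3, -0.1, -0.1]
opening: 0.998
grasp_force: 0.0
```

Run:
```python
from h import *
im,c=look("w4.png"); X=meas(im,c,"black",(452,283),14,56); go((X[0],X[1],11))
print(proj(c,[(452,283,14)]))
s=env.camera("scene"); cv2.imwrite("pics/scene1.png",s); a=np.full((600,512,3),0,np.uint8)
a[:384]=im; z=cv2.resize(s[140:212,205:333],None,fx=3,fy=3); a[384:]=0; a[384:384+216,:384]=z; cv2.imwrite("pics/c4.png",a)
```

```text
black px [264.4 191.2] centroid [452.3 287.9] circle [453.2 287.5] D 55.8 (56)
t 7.7 tcp [454.1 282.  124.8] toolx az 179.94 deg tilt [-0.0001 -0.0001] open 1.00 F 0.0 [-0.5 -0.6 -0.3]
move units [0.06 0.2  3.79]
[[257.98278606 190.82270592]]
```

View pics/c4.png

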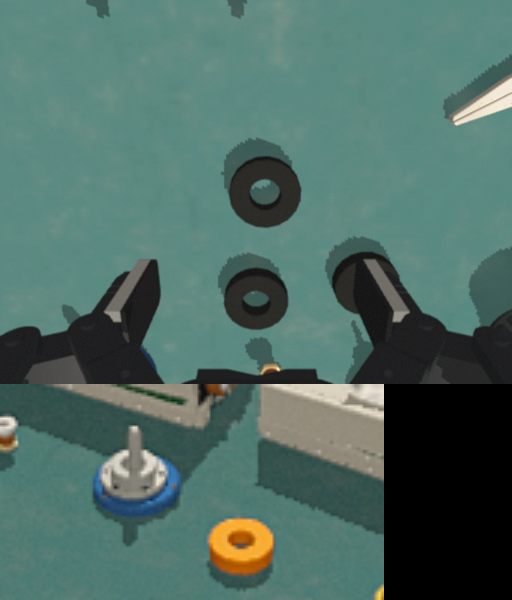

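The flange is seated flat on the blue stand (crop at (135,475)), and the seal is at wrist pixel (264,191). I'm descending on it.

Call:
{"op": "apply_moves", "data": {
  "motion": [
    [1,[0.03,0.18,1.0],0],
    [1,[0.03,0.18,2.0],0],
    [1,[0.03,0.18,3.0],0],
    [1,[0.03,0.18,3.5],0],
    [1,[0.03,0.18,3.75],0],
    [1,[0.03,0.18,3.8],0],
    [1,[0.03,0.18,3.8],0],
    [1,[0.03,0.18,3.8],0]
  ]
}}

```text
time: 8.4
tool_pos: [453.9, 288.5, 12.2]
tcp_rot: [-0.0, 3.139, 0.002]
contact_force: [0.2, 0.2, 0.4]
opening: 1.002
grasp_force: 0.0
```

Call:
{"op": "apply_moves", "data": {
  "motion": [
    [0,[0,0,0],0],
    [0,[0,0,0],0],
    [0,[0,0,0],0],
    [0,[0,0,0],0],
    [0,[0,0,0],0],
    [0,[0,0,0],0],
    [0,[0,0,0],0],
    [0,[0,0,0],0]
  ]
}}

```text
time: 9.07
tool_pos: [453.7, 288.3, 12.9]
tcp_rot: [0.0, 3.139, 0.001]
contact_force: [-2.3, -1.8, 8.8]
opening: 0.61
grasp_force: 61.3
```

Run:
```python
from h import *
go((640.5,142.5,130))
```

```text
t 9.1 tcp [453.7 288.3  12.9] toolx az 179.99 deg tilt [0.0022 0.0008] open 0.61 F 61.3 [-2.3 -1.8  8.8]
move units [-6.24 -4.86 -3.89]
```

Call:
{"op": "apply_moves", "data": {
  "motion": [
    [0,[0,0,-1.3],0],
    [0,[0,0,-2.6],0],
    [0,[-0.5,-0.4,-3.8],0],
    [0,[-1.6,-1.25,-3.9],0],
    [0,[-2.7,-2.1,-3.9],0],
    [0,[-3.8,-2.95,-3.9],0],
    [0,[-4.9,-3.8,-3.9],0],
    [0,[-5.9,-4.6,-3.9],0]
  ]
}}

```text
time: 9.73
tool_pos: [631.6, 148.4, 128.8]
tcp_rot: [0.0, 3.14, 0.0]
contact_force: [0.8, 1.3, -1.0]
opening: 0.613
grasp_force: 63.7
```

Call:
{"op": "apply_moves", "data": {
  "motion": [
    [0,[-0.3,-0.26,0],0],
    [0,[-0.34,-0.26,0],0],
    [0,[-0.34,-0.26,0],0],
    [0,[-0.34,-0.26,0],0],
    [0,[-0.34,-0.26,0],0],
    [0,[-0.34,-0.26,0],0],
    [0,[-0.34,-0.26,0],0],
    [0,[-0.34,-0.26,0],0]
  ]
}}

```text
time: 10.4
tool_pos: [639.2, 142.9, 128.1]
tcp_rot: [0.002, -3.142, -0.0]
contact_force: [0.0, -0.1, -1.0]
opening: 0.609
grasp_force: 63.7
```

Run:
```python
from h import *
im,c=look("w5.png"); s=env.camera("scene"); a=np.zeros((600,512,3),np.uint8);a[:384]=im
a[384:,:384]=cv2.resize(s[120:192,195:323],None,fx=3,fy=3); cv2.imwrite("pics/c5.png",a)
go((640.5,142.5,48))
```

```text
t 10.5 tcp [639.5 142.5 128.1] toolx az -179.95 deg tilt [0. 0.] open 0.61 F 63.7 [-0.5  0.1  0.3]
move units [-0.03 -0.    2.67]
```

View pics/c5.png

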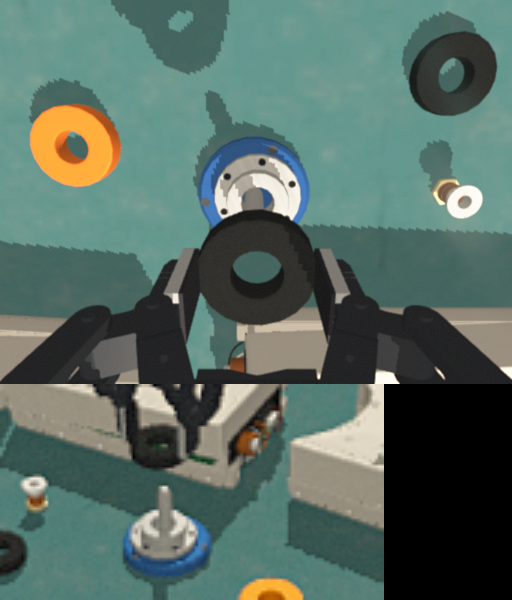

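The seal is held level, and the blue stand with its spindle is in line (plate centred at column 254, pads centred at 257). I'm lowering it.

Call:
{"op": "apply_moves", "data": {
  "motion": [
    [0,[-0.03,-0.02,0.6],0],
    [0,[-0.03,-0.02,1.1],0],
    [0,[-0.03,-0.02,1.6],0],
    [0,[-0.03,-0.02,2.1],0],
    [0,[-0.03,-0.02,2.5],0],
    [0,[-0.03,-0.02,2.65],0],
    [0,[-0.03,-0.02,2.7],0],
    [0,[-0.03,-0.02,2.7],0]
  ]
}}

```text
time: 11.17
tool_pos: [640.8, 141.5, 46.9]
tcp_rot: [0.0, -3.141, 0.0]
contact_force: [-0.5, 0.7, -1.8]
opening: 0.607
grasp_force: 63.7
```

Call:
{"op": "apply_moves", "data": {
  "motion": [
    [0,[0,0,0.05],0],
    [0,[0,0,0.05],0],
    [1,[0,0,0.05],0],
    [1,[0,0,0.05],0],
    [1,[0,0,0.05],0],
    [1,[0,0,0.05],0],
    [1,[0,0,0.05],0],
    [1,[0,0,0.05],0]
  ]
}}

```text
time: 11.83
tool_pos: [640.8, 141.5, 45.5]
tcp_rot: [-0.0, 3.142, 0.0]
contact_force: [-0.3, -0.2, 0.2]
opening: 0.998
grasp_force: 0.0
```

Run:
```python
from h import *
go((598,-152,125))
```

```text
t 11.8 tcp [640.8 141.5  45.5] toolx az -179.99 deg tilt [0.0001 0.    ] open 1.00 F 0.0 [-0.3 -0.2  0.2]
move units [ 1.43 -9.78 -2.65]
```

Call:
{"op": "apply_moves", "data": {
  "motion": [
    [1,[0,0,-1.3],0],
    [1,[0,-0.3,-2.5],0],
    [1,[0.2,-1.6,-2.65],0],
    [1,[0.4,-2.9,-2.65],0],
    [1,[0.6,-4.2,-2.65],0],
    [1,[0.8,-5.5,-2.65],0],
    [1,[1.0,-6.8,-2.65],0],
    [1,[1.2,-8.1,-2.65],0]
  ]
}}

```text
time: 12.5
tool_pos: [604.3, -103.2, 125.2]
tcp_rot: [-0.001, 3.141, -0.0]
contact_force: [1.3, 0.0, 0.5]
opening: 1.001
grasp_force: 0.0
```

Call:
{"op": "apply_moves", "data": {
  "motion": [
    [1,[0.1,-0.9,0],0],
    [1,[0.23,-1.68,0],0],
    [1,[0.23,-1.68,0],0],
    [1,[0.23,-1.68,0],0],
    [1,[0.23,-1.68,0],0],
    [1,[0.23,-1.68,0],0],
    [1,[0.23,-1.68,0],0],
    [1,[0.23,-1.68,0],0]
  ]
}}

```text
time: 13.17
tool_pos: [598.0, -150.8, 124.9]
tcp_rot: [0.003, -3.141, -0.0]
contact_force: [-0.1, 0.1, 0.6]
opening: 0.998
grasp_force: 0.0
```

Run:
```python
from h import *
im,c=look("w6.png"); X=meas(im,c,"brass",(598,-152),14,50); go((X[0],X[1],12))
s=env.camera("scene"); a=np.zeros((600,512,3),np.uint8);a[:384]=im
a[384:,:384]=cv2.resize(s[130:202,195:323],None,fx=3,fy=3); cv2.imwrite("pics/c6.png",a)
```

```text
brass px [256.3 194. ] centroid [ 598.2 -151. ] circle [ 598.9 -150.8] D 51.5 (50)
t 13.2 tcp [ 598.1 -150.9  124.9] toolx az -179.91 deg tilt [-0.      0.0001] open 1.00 F 0.0 [-0.3 -1.3 -0.2]
move units [-0.01 -0.    3.76]
```

View pics/c6.png

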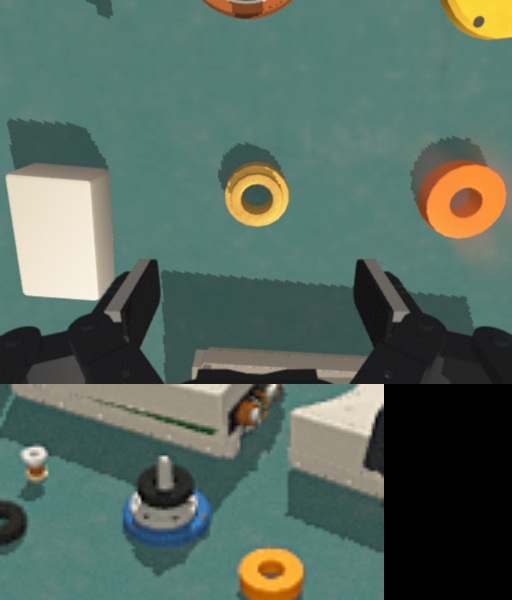

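The seal is seated on the flange (crop at (165,485)). The gland is at (256,194), with clear room around it.

Call:
{"op": "apply_moves", "data": {
  "motion": [
    [1,[-0.02,0,1.0],0],
    [1,[-0.02,0,2.0],0],
    [1,[-0.02,0,3.0],0],
    [1,[-0.02,0,3.5],0],
    [1,[-0.02,0,3.8],0],
    [1,[-0.02,0,3.88],0],
    [1,[-0.02,0,3.88],0],
    [1,[-0.02,0,3.88],0]
  ]
}}

```text
time: 13.93
tool_pos: [599.7, -152.2, 9.8]
tcp_rot: [-0.0, 3.139, -0.001]
contact_force: [0.4, -0.5, 0.8]
opening: 1.003
grasp_force: 0.0
```

Call:
{"op": "apply_moves", "data": {
  "motion": [
    [0,[0,0,0],0],
    [0,[0,0,0],0],
    [0,[0,0,0],0],
    [0,[0,0,0],0],
    [0,[0,0,0],0],
    [0,[0,0,0],0],
    [0,[0,0,0],0],
    [0,[0,0,0],0]
  ]
}}

```text
time: 14.6
tool_pos: [599.6, -152.0, 10.5]
tcp_rot: [-0.0, 3.139, -0.0]
contact_force: [-0.1, 1.6, 6.9]
opening: 0.554
grasp_force: 60.4
```

Run:
```python
from h import *
go((641,142,135))
```

```text
t 14.6 tcp [ 599.6 -152.    10.5] toolx az -179.99 deg tilt [ 0.0024 -0.0001] open 0.55 F 60.4 [-0.1  1.6  6.9]
move units [-1.39  9.8  -4.15]
```

Call:
{"op": "apply_moves", "data": {
  "motion": [
    [0,[0,0,-1.3],0],
    [0,[0,0,-2.6],0],
    [0,[0,0.7,-3.8],0],
    [0,[-0.3,2.0,-4.1],0],
    [0,[-0.5,3.3,-4.1],0],
    [0,[-0.7,4.6,-4.1],0],
    [0,[-0.9,5.9,-4.1],0],
    [0,[-1.1,7.2,-4.1],0]
  ]
}}

```text
time: 15.27
tool_pos: [631.1, 65.8, 131.8]
tcp_rot: [0.0, 3.142, -0.0]
contact_force: [0.1, 0.4, -2.6]
opening: 0.553
grasp_force: 63.0
```

Call:
{"op": "apply_moves", "data": {
  "motion": [
    [0,[-0.1,1.2,0],0],
    [0,[-0.29,2.3,0],0],
    [0,[-0.29,2.6,0],0],
    [0,[-0.29,2.6,0],0],
    [0,[-0.29,2.6,0],0],
    [0,[-0.29,2.6,0],0],
    [0,[-0.29,2.6,0],0],
    [0,[-0.29,2.6,0],0]
  ]
}}

```text
time: 15.93
tool_pos: [640.1, 140.5, 131.5]
tcp_rot: [-0.003, -3.141, 0.001]
contact_force: [0.3, -0.1, -2.1]
opening: 0.548
grasp_force: 63.0
```

Run:
```python
from h import *
im,c=look("w7.png"); go((641,142,58)); meas(im,c,"blue",(641,142),12,88)
```

```text
t 16.0 tcp [640.1 140.6 131.5] toolx az 179.90 deg tilt [-0.0003 -0.0002] open 0.55 F 63.0 [-0.7  0.2 -2.5]
move units [-0.03  0.05  2.45]
blue px [268.9 199.5] centroid [647.7 150.2] circle [647.7 149. ] D 7.6 (88)
```

Call:
{"op": "apply_moves", "data": {
  "motion": [
    [0,[-0.03,0.04,0.6],0],
    [0,[-0.03,0.04,1.1],0],
    [0,[-0.03,0.04,1.6],0],
    [0,[-0.03,0.04,2.1],0],
    [0,[-0.03,0.04,2.3],0],
    [0,[-0.03,0.04,2.43],0],
    [0,[-0.03,0.04,2.43],0],
    [0,[-0.03,0.04,2.43],0]
  ]
}}

```text
time: 16.65
tool_pos: [641.6, 143.1, 59.3]
tcp_rot: [0.0, 3.141, 0.0]
contact_force: [-0.4, -0.1, -1.9]
opening: 0.553
grasp_force: 63.0
```

Call:
{"op": "apply_moves", "data": {
  "motion": [
    [0,[0,0,0.05],0],
    [0,[0,0,0.05],0],
    [1,[0,0,0.05],0],
    [1,[0,0,0.05],0],
    [1,[0,0,0.05],0],
    [1,[0,0,0.05],0],
    [1,[0,0,0.05],0],
    [1,[0,0,0.05],0]
  ]
}}

```text
time: 17.32
tool_pos: [641.2, 143.4, 57.4]
tcp_rot: [-0.0, 3.141, 0.0]
contact_force: [-0.5, 0.2, 0.4]
opening: 0.999
grasp_force: 0.0
```

Run:
```python
from h import *
go((432,-305,125))
```

```text
t 17.3 tcp [641.2 143.4  57.4] toolx az -179.99 deg tilt [0.0004 0.    ] open 1.00 F 0.0 [-0.5  0.2  0.4]
move units [  6.98 -14.94  -2.26]
```

Call:
{"op": "apply_moves", "data": {
  "motion": [
    [1,[0,0,-1.3],0],
    [1,[0,0,-2.26],0],
    [1,[0.5,-1.1,-2.3],0],
    [1,[1.0,-2.2,-2.3],0],
    [1,[1.5,-3.3,-2.3],0],
    [1,[2.1,-4.5,-2.3],0],
    [1,[2.7,-5.7,-2.3],0],
    [1,[3.3,-6.9,-2.3],0]
  ]
}}

```text
time: 17.98
tool_pos: [541.1, -65.0, 126.4]
tcp_rot: [-0.001, 3.141, -0.0]
contact_force: [0.4, 0.2, -0.5]
opening: 1.001
grasp_force: 0.0
```

Call:
{"op": "apply_moves", "data": {
  "motion": [
    [1,[0.6,-1.2,0],0],
    [1,[1.1,-2.4,0],0],
    [1,[1.6,-3.6,0],0],
    [1,[2.2,-4.8,0],0],
    [1,[2.8,-6.0,0],0],
    [1,[3.4,-7.2,0],0],
    [1,[3.7,-8.04,0],0],
    [1,[3.7,-8.04,0],0]
  ]
}}

```text
time: 18.65
tool_pos: [430.0, -309.8, 126.8]
tcp_rot: [0.009, 3.141, -0.005]
contact_force: [0.6, -0.4, 0.3]
opening: 0.998
grasp_force: 0.0
```

Call:
{"op": "apply_moves", "data": {
  "motion": [
    [1,[0,0,0],0],
    [1,[0,0,0],0],
    [1,[0,0,0],0],
    [1,[0,0,0],0],
    [1,[0,0,0],0],
    [1,[0,0,0],0],
    [1,[0,0,0],0],
    [1,[0,0,0],0]
  ]
}}

```text
time: 19.32
tool_pos: [431.3, -304.6, 126.2]
tcp_rot: [-0.001, 3.142, -0.0]
contact_force: [0.8, 0.0, -0.1]
opening: 1.002
grasp_force: 0.0
```

Run:
```python
from h import *
im,c=look("w8.png"); X=meas(im,c,"white",(432,-305),26,48); go((X[0],X[1],17))
s=env.camera("scene"); a=np.zeros((600,512,3),np.uint8);a[:384]=im
a[384:,:384]=cv2.resize(s[130:202,195:323],None,fx=3,fy=3); cv2.imwrite("pics/c8.png",a)
```

```text
white px [256.9 194. ] centroid [ 427.9 -304.3] circle [ 428.1 -304.2] D 52.4 (48)
t 19.4 tcp [ 431.2 -304.6  126.1] toolx az -179.96 deg tilt [-0.0001  0.    ] open 1.00 F 0.0 [ 0.3 -0.1  0.1]
move units [0.11 0.01 3.64]
```

View pics/c8.png

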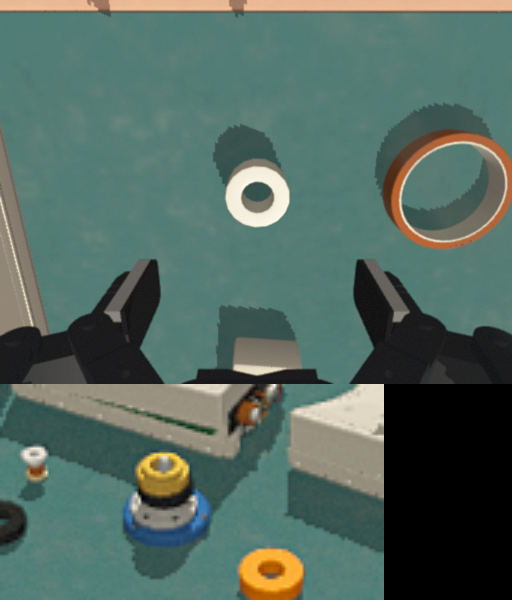

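The gland is seated, so the blue pack is complete (crop at (163,475)). The sleeve's top is centred at (258,196), and I'm descending on it.

Call:
{"op": "apply_moves", "data": {
  "motion": [
    [1,[0.04,0.01,1.0],0],
    [1,[0.04,0.01,2.0],0],
    [1,[0.04,0.01,3.0],0],
    [1,[0.04,0.01,3.5],0],
    [1,[0.04,0.01,3.7],0],
    [1,[0.04,0.01,3.75],0],
    [1,[0.04,0.01,3.75],0],
    [1,[0.04,0.01,3.75],0]
  ]
}}

```text
time: 20.08
tool_pos: [431.0, -305.6, 15.0]
tcp_rot: [-0.0, 3.14, -0.003]
contact_force: [0.1, -0.8, 0.2]
opening: 1.003
grasp_force: 0.0
```

Call:
{"op": "apply_moves", "data": {
  "motion": [
    [0,[0,0,0],0],
    [0,[0,0,0],0],
    [0,[0,0,0],0],
    [0,[0,0,0],0],
    [0,[0,0,0],0],
    [0,[0,0,0],0],
    [0,[0,0,0],0],
    [0,[0,0,0],0]
  ]
}}

```text
time: 20.75
tool_pos: [430.6, -305.2, 15.2]
tcp_rot: [-0.0, 3.14, -0.002]
contact_force: [-0.7, 1.2, 6.9]
opening: 0.538
grasp_force: 60.4
```

Run:
```python
from h import *
go((444,-110,135))
```

```text
t 20.8 tcp [ 430.6 -305.2   15.2] toolx az -180.00 deg tilt [ 0.0015 -0.0012] open 0.54 F 60.4 [-0.7  1.2  6.9]
move units [-0.45  6.5  -4.  ]
```

Call:
{"op": "apply_moves", "data": {
  "motion": [
    [0,[0,0,-1.3],0],
    [0,[0,0,-2.6],0],
    [0,[0,0.6,-3.9],0],
    [0,[-0.1,1.9,-4.0],0],
    [0,[-0.2,3.2,-4.0],0],
    [0,[-0.3,4.5,-4.0],0],
    [0,[-0.4,5.8,-4.0],0],
    [0,[-0.45,7.0,-4.0],0]
  ]
}}

```text
time: 21.42
tool_pos: [443.2, -92.7, 134.1]
tcp_rot: [0.0, 3.141, 0.0]
contact_force: [0.9, 0.1, -1.2]
opening: 0.545
grasp_force: 62.0
```

Call:
{"op": "apply_moves", "data": {
  "motion": [
    [0,[0,1.2,0],0],
    [0,[0,2.4,0],0],
    [0,[0,3.2,0],0],
    [0,[0,3.55,0],0],
    [0,[0,3.55,0],0],
    [0,[0,3.55,0],0],
    [0,[0,3.55,0],0],
    [0,[0,3.55,0],0]
  ]
}}

```text
time: 22.08
tool_pos: [443.6, 10.7, 133.7]
tcp_rot: [0.003, 3.141, -0.001]
contact_force: [0.8, 0.2, -1.4]
opening: 0.54
grasp_force: 62.0
```

Run:
```python
from h import *
im,c=look("w9.png"); go((444,12,45)); b=blob(masks(im)["yellow"],(256,180)); ys,xs=np.nonzero(b); print(b.sum(),xs.min(),xs.max(),ys.min(),ys.max())
r=np.median(ys[xs==xs.min()]); print(ray(c,[(xs.min(),r),(xs.max(),np.median(ys[xs==xs.max()])),(256,ys.min())],12).round(1))
```

```text
t 22.1 tcp [443.6  10.7 133.7] toolx az 179.89 deg tilt [ 0.0001 -0.0003] open 0.54 F 62.0 [ 0.2 -1.2 -1.2]
move units [-0.01  0.04  2.96]
3314 247 312 140 225
[[408.    3.5  12. ]
 [447.5  54.6  12. ]
 [404.6  10.3  12. ]]
```

View pics/w9.png

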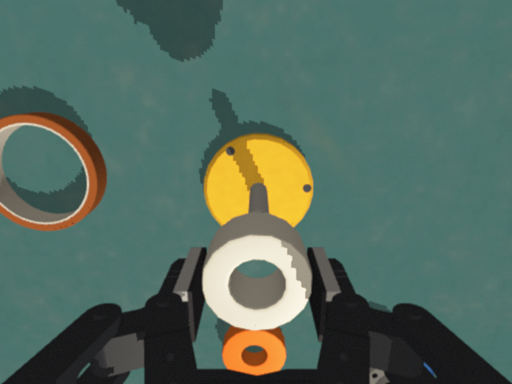

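The sleeve is held level above the yellow stand (plate columns 204–313, spindle at column 258), so it is aligned. I'm lowering it.

Call:
{"op": "apply_moves", "data": {
  "motion": [
    [0,[-0.05,0.04,0.6],0],
    [0,[-0.05,0.04,1.2],0],
    [0,[-0.05,0.04,1.8],0],
    [0,[-0.05,0.04,2.4],0],
    [0,[-0.05,0.04,3.0],0],
    [0,[-0.05,0.04,3.35],0],
    [0,[-0.05,0.04,3.48],0],
    [0,[-0.05,0.04,3.48],0]
  ]
}}

```text
time: 22.8
tool_pos: [444.0, 12.4, 28.4]
tcp_rot: [-0.002, -3.139, -0.0]
contact_force: [0.1, 0.2, -0.2]
opening: 0.538
grasp_force: 62.0
```

Call:
{"op": "apply_moves", "data": {
  "motion": [
    [0,[0,0,0.06],0],
    [0,[0,0,0.06],0],
    [0,[0,0,0.06],0],
    [1,[0,0,0.06],0],
    [1,[0,0,0.06],0],
    [1,[0,0,0.06],0],
    [1,[0,0,0.06],0],
    [1,[0,0,0.06],0]
  ]
}}

```text
time: 23.47
tool_pos: [445.1, 13.1, 27.6]
tcp_rot: [-0.0, 3.141, -0.0]
contact_force: [0.4, 0.1, -0.3]
opening: 1.003
grasp_force: 0.0
```

Run:
```python
from h import *
go((603,6,125))
```

```text
t 23.5 tcp [445.1  13.1  27.6] toolx az -179.99 deg tilt [ 0.0004 -0.0001] open 1.00 F 0.0 [ 0.4  0.1 -0.3]
move units [-5.27 -0.24 -3.24]
```

Call:
{"op": "apply_moves", "data": {
  "motion": [
    [1,[0,0,-1.3],0],
    [1,[0,0,-2.6],0],
    [1,[-0.6,0,-3.24],0],
    [1,[-1.9,-0.1,-3.24],0],
    [1,[-3.1,-0.2,-3.24],0],
    [1,[-4.3,-0.24,-3.24],0],
    [1,[-5.27,-0.24,-3.24],0],
    [1,[-5.27,-0.24,-3.24],0]
  ]
}}

```text
time: 24.13
tool_pos: [609.7, 5.3, 125.2]
tcp_rot: [-0.0, 3.135, -0.001]
contact_force: [1.8, 0.3, 0.3]
opening: 0.997
grasp_force: 0.0
```

Call:
{"op": "apply_moves", "data": {
  "motion": [
    [1,[0,0,0],0],
    [1,[0,0,0],0],
    [1,[0,0,0],0],
    [1,[0,0,0],0],
    [1,[0,0,0],0],
    [1,[0,0,0],0],
    [1,[0,0,0],0],
    [1,[0,0,0],0]
  ]
}}

```text
time: 24.8
tool_pos: [602.8, 5.9, 124.9]
tcp_rot: [-0.0, 3.141, 0.0]
contact_force: [0.6, -0.9, 0.3]
opening: 1.001
grasp_force: 0.0
```

Run:
```python
from h import *
im,c=look("w10.png"); X=meas(im,c,"orange",(603,6),18,60); go((X[0],X[1],13))
s=env.camera("scene"); a=np.zeros((600,512,3),np.uint8);a[:384]=im
a[384:,:384]=cv2.resize(s[180:252,195:323],None,fx=3,fy=3); cv2.imwrite("pics/c10.png",a)
```

```text
orange px [258.9 192.6] centroid [600.6   7.7] circle [601.4   7.8] D 61.6 (60)
t 24.9 tcp [602.9   5.9 124.8] toolx az -179.99 deg tilt [ 0.0002 -0.    ] open 1.00 F 0.0 [ 0.8  0.4 -0.2]
move units [0.08 0.06 3.73]
```

View pics/c10.png

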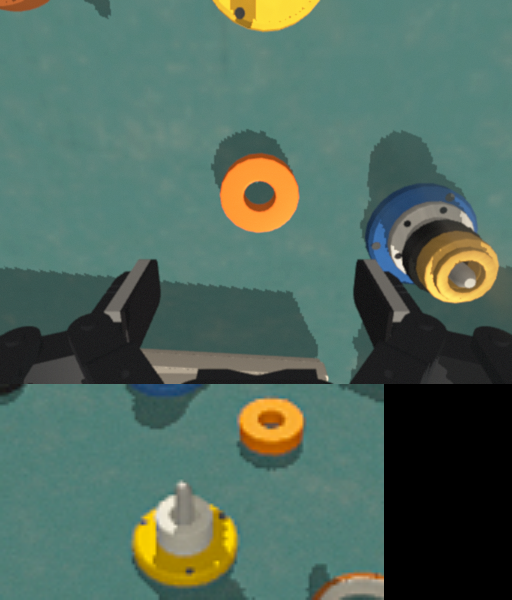

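The sleeve is seated on yellow and the blue stack looks good. The spacer is at (259,193), and I'm descending on it.

Call:
{"op": "apply_moves", "data": {
  "motion": [
    [1,[0.03,0.05,1.0],0],
    [1,[0.03,0.05,2.0],0],
    [1,[0.03,0.05,3.0],0],
    [1,[0.03,0.05,3.5],0],
    [1,[0.03,0.05,3.75],0],
    [1,[0.03,0.05,3.8],0],
    [1,[0.03,0.05,3.8],0],
    [1,[0.03,0.05,3.8],0]
  ]
}}

```text
time: 25.57
tool_pos: [603.5, 7.3, 12.0]
tcp_rot: [-0.0, 3.139, -0.0]
contact_force: [0.2, 0.2, 0.1]
opening: 0.998
grasp_force: 0.0
```

Call:
{"op": "apply_moves", "data": {
  "motion": [
    [0,[0,0,0],0],
    [0,[0,0,0],0],
    [0,[0,0,0],0],
    [0,[0,0,0],0],
    [0,[0,0,0],0],
    [0,[0,0,0],0],
    [0,[0,0,0],0],
    [0,[0,0,0],0]
  ]
}}

```text
time: 26.23
tool_pos: [603.7, 7.3, 12.7]
tcp_rot: [-0.0, 3.138, -0.001]
contact_force: [-0.1, 1.4, 5.9]
opening: 0.665
grasp_force: 64.2
```

Run:
```python
from h import *
go((445,12.5,130))
```

```text
t 26.2 tcp [603.7   7.3  12.7] toolx az -179.99 deg tilt [ 0.0034 -0.0004] open 0.67 F 64.2 [-0.1  1.4  5.9]
move units [ 5.28  0.17 -3.93]
```

Call:
{"op": "apply_moves", "data": {
  "motion": [
    [0,[0,0,-1.3],0],
    [0,[0,0,-2.6],0],
    [0,[0.6,0,-3.93],0],
    [0,[1.8,0.1,-3.93],0],
    [0,[3.0,0.17,-3.93],0],
    [0,[4.2,0.17,-3.93],0],
    [0,[5.24,0.17,-3.93],0],
    [0,[5.24,0.17,-3.93],0]
  ]
}}

```text
time: 26.9
tool_pos: [436.1, 13.4, 127.0]
tcp_rot: [0.0, -3.132, -0.001]
contact_force: [-0.8, -0.1, -1.3]
opening: 0.656
grasp_force: 64.8
```

Call:
{"op": "apply_moves", "data": {
  "motion": [
    [0,[0,0,0],0],
    [0,[0,0,0],0],
    [0,[0,0,0],0],
    [0,[0,0,0],0],
    [0,[0,0,0],0],
    [0,[0,0,0],0],
    [0,[0,0,0],0],
    [0,[0,0,0],0]
  ]
}}

```text
time: 27.57
tool_pos: [445.1, 12.5, 128.4]
tcp_rot: [0.0, -3.141, -0.0]
contact_force: [-0.9, 0.6, -0.7]
opening: 0.659
grasp_force: 64.8
```

Run:
```python
from h import *
go((446,12.5,52.7))
```

```text
t 27.6 tcp [445.1  12.5 128.4] toolx az -179.99 deg tilt [-0.0003  0.0001] open 0.66 F 64.8 [-0.9  0.6 -0.7]
move units [-0.03  0.    2.52]
```

Resting height for the TCP is 38 + 12.7 = 50.7.

Call:
{"op": "apply_moves", "data": {
  "motion": [
    [0,[-0.03,0,0.6],0],
    [0,[-0.03,0,1.1],0],
    [0,[-0.03,0,1.6],0],
    [0,[-0.03,0,2.1],0],
    [0,[-0.03,0,2.4],0],
    [0,[-0.03,0,2.53],0],
    [0,[-0.03,0,2.53],0],
    [0,[-0.03,0,2.53],0]
  ]
}}

```text
time: 28.23
tool_pos: [446.1, 12.5, 53.0]
tcp_rot: [-0.0, 3.141, -0.0]
contact_force: [0.0, 0.1, -0.2]
opening: 0.661
grasp_force: 64.8
```

Call:
{"op": "apply_moves", "data": {
  "motion": [
    [0,[0,0,0.05],0],
    [0,[0,0,0.05],0],
    [0,[0,0,0.05],0],
    [1,[0,0,0.05],0],
    [1,[0,0,0.05],0],
    [1,[0,0,0.05],0],
    [1,[0,0,0.05],0],
    [1,[0,0,0.05],0]
  ]
}}

```text
time: 28.9
tool_pos: [445.9, 12.5, 51.3]
tcp_rot: [-0.0, 3.141, -0.0]
contact_force: [-1.2, -1.0, 0.4]
opening: 1.0
grasp_force: 0.0
```

Call:
{"op": "apply_moves", "data": {
  "motion": [
    [1,[0,0,-0.5],0],
    [1,[0,0,-1.5],0],
    [1,[0,0,-2.7],0],
    [1,[0,0,-4.0],0],
    [1,[1.0,0.5,-4.5],0],
    [1,[2.0,1.0,-4.5],0],
    [1,[2.0,1.0,-4.5],0],
    [1,[2.0,1.0,-4.5],0]
  ]
}}

```text
time: 29.57
tool_pos: [384.4, 43.0, 186.2]
tcp_rot: [-0.002, 3.141, -0.0]
contact_force: [1.3, 0.5, -0.4]
opening: 1.0
grasp_force: 0.0
```

Run:
```python
from h import *
go((446,12.5,52.7))
s=env.camera("scene"); cv2.imwrite("pics/c11.png",cv2.resize(s[130:310,150:430],None,fx=2.8,fy=2.8,interpolation=cv2.INTER_CUBIC))
```

```text
t 29.6 tcp [384.4  43.  186.2] toolx az -179.92 deg tilt [ 0.0004 -0.0001] open 1.00 F 0.0 [ 1.3  0.5 -0.4]
move units [-2.05 -1.02  4.45]
```

View pics/c11.png

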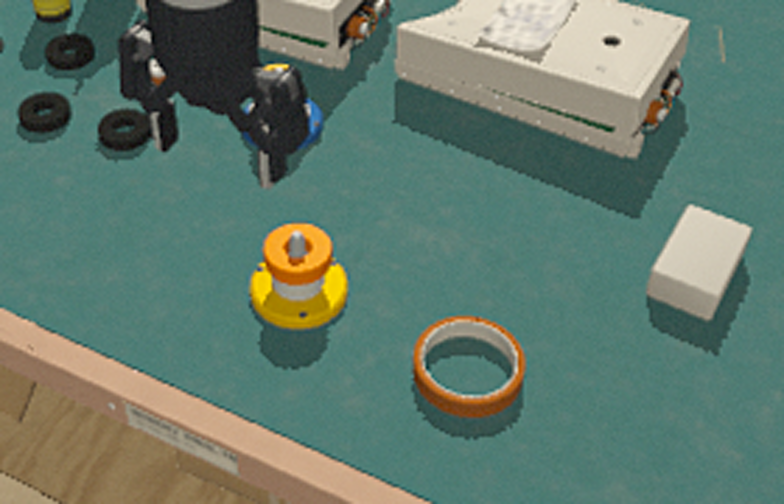

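The spacer sits level on the sleeve at (298,255). The tape and pack haven't moved, the gripper is clear, and the blue stack was seen complete earlier. Handing in.

```bash
python3 -c "
from plant import env
print(env.job_done())"
```

```text
the job is handed in; nothing more can be done
None
```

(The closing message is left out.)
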